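# Take down the stack of stripped engine parts

### The arm

A 7-joint arm with a two-finger parallel gripper is mounted at the origin on the work surface. World frame = base frame: x ahead of the robot, y to its left, z up, the work surface at z = 0. Lengths are in m, angles in rad, forces in N, time in s.
With the tool pointing down it reaches from about 0.35 to 0.9 m from the base axis. Payload 19.9 kg.
Tool frame: the origin (TCP) lies on the centre line of the jaws, within the pads' length; the fingertips stand tcp_to_tips ahead of it and the grasp point (between the pads) is the TCP (tcp_to_tips is the distance from the TCP to the fingertips, in m); z points along the fingers, y is the line along which they close (so a half turn about z gives the same grasp; the last joint's range is limited). The gripper opens to 85 mm and grips with 20 to 120 N. Pads are 22 mm wide; open, the fingers measure 114 mm over their backs; the gripper's body (76 mm by 85 mm) begins 54 mm behind the grasp point. The pads swing forward as they close: fully open they stand 13 mm farther back than shut.
Start: joints at [-1.325, 0.417, -0.01, 1.614, 0.005, 1.111, -0.053], TCP at [0.177, 0.599, 0.25] pointing down, gripper open.
Joint ranges: [-2.81, 2.81], [-0.39, 2.02], [-1.27, 1.25], [0.06, 2.57], [-1.19, 4.33], [0.19, 2], [-2.82, 2.82]. Speed limits (rad/s): [1.89, 1.89, 2.39, 2.39, 3.01, 3.01, 3.01].

### API

Orientations are given as [roll, pitch, yaw] about the fixed x, y, z axes, in that order (R = Rz(yaw) Ry(pitch) Rx(roll)).
In Python, from bench import * gives the robot as it stands. The module is installed in compiled form; this text tells all that it offers.
- The arm moves only by the shell command python3 -m pendant 'ROWS' [OPENING] [FORCE]. ROWS is JSON, a list of rows, each a list of 2 entries, a list of its own where there are three numbers: the shift along the tool's x, y, z each as a share of 50 mm, from -1 to 1, then the turn, a rotation vector about the tool's x, y, z each as a share of 0.1 rad, from -1 to 1. In form: [[[tx, ty, tz], [ax, ay, az]], ...]. A call has 1 to 8 rows; each row shifts and turns the commanded pose from where the row before left it, along the tool's axes as they then stand; what a row does not reach is not made up. A row lasts 1/10 s, in which the tool goes at most 50 mm and 8.59 degrees, less where a joint would pass 70% of its speed; a pose out of reach is approached as far as the arm can. A call with a number of a shift or a turn outside -1 to 1 is refused whole. A call with a gripper value outside its range is refused whole. OPENING is the opening, from 0 (shut) to 1 (fully open), set as the call begins (- or left out, the last holds). The fingers move at their own pace and stop on an object; FORCE is the grip in N (left out, the last holds). Time passes only in rows, so rows that do not move let the fingers close. It gives the time, the measured TCP pose, the force, the opening and the grip force at its end, in the units of the state.
- get_obs(): the state, without advancing time (a new reading comes with each control period).
- get_image(name): name is "side" or "top"; returns (picture, depth): 400x640x3 uint8, blue, green, red; 400x640 float32, m along the optical axis (not along the pixel's ray), 0 where there is no reading.
- camera_params(name): a dict with "camera_matrix" (3x3 intrinsics, pixels), "cam_to_world" (4x4, takes a point from camera to world coordinates). Camera axes: x right, y down, z forward; pixel columns grow to the right and rows downward; lengths in m; the calibration is good to about 2 mm. A picture is of the moment at which its call begins. camera_params takes no time and is no camera call.
- hand_in(): hands the job in; it is judged then, once.
The state is a dict: "clock": time; "q": joint angles; "qvel": joint speeds; "joint_torque": joint torques, N m; "ee_pos": TCP position; "tool_rot": TCP orientation; "ft_force": force on the tool from outside, world axes, zero at the start; "moment": the same for the moment, N m; "finger_gap": finger opening in m; "gripper_force": force on a finger pad.
Only numpy, scipy, OpenCV 4.12 (cv2) and the standard library are available. Lean on these libraries where they do the work, as an engineer would, in place of code of your own. Each camera call takes 0.05 s, during which the arm holds its last target. There are 200 camera calls.

### The job

Take the stack of engine parts apart from the top down and set each on its own place: the tappet in the small round dish, the piston in the large round dish, the valve cover in the short tray, and the cylinder head, long side along the tray, in the long tray. Each part must end flat on the floor of its tray or dish, the same way up as it was; set the parts down, do not drop or throw them. Leave the spray can and the oil bottle where they stand.

Things in the scene. Friction and masses are not known exactly. Their poses are not given: they have to be found in the camera images.
- head: Aluminium cylinder head, a finned block 100 (x) x 66 (y) x 40 (z) mm, about 0.75 kg, bottom of the stack, lying flat on the bench. Grip it across its 66 mm width. Origin: centre of its underside; z up; x along its 100 mm length.
- cover: Grey-painted valve cover, a plain block 64 (x) x 52 (y) x 26 (z) mm with a dark joint line and four screw heads, about 0.18 kg, lying on the cylinder head, its sides within 0.25 rad of the head's. Origin: centre of its underside; z up; x along its 64 mm length.
- piston: Aluminium piston, an upright cylinder of 40 mm diameter and 38 mm height with dark ring grooves near its top, about 0.12 kg, standing on the cover. Origin: centre of its underside; z up.
- tappet: Steel bucket tappet, a plain upright cylinder of 28 mm diameter and 24 mm height, about 0.05 kg, standing on the piston: the top of the stack. Origin: centre of its underside; z up.
- long_tray: Light wooden rectangular tray, the longer of two, fixed to the bench: 128 (x) x 96 (y) mm outside, 118 x 86 mm inside, rim 12 mm above the bench, inner floor 5 mm above the bench. Place of the cylinder head. Origin: centre of its underside on the bench; x along its length.
- short_tray: Light wooden rectangular tray, the shorter, nearly square one, fixed to the bench: 92 (x) x 82 (y) mm outside, 82 x 72 mm inside, rim 12 mm and inner floor 5 mm above the bench. Place of the cover, whose 64 mm length goes along its x. Origin: centre of its underside on the bench; x along its length.
- large_dish: Light wooden round dish, the larger of two, fixed to the bench: 76 mm outside, 68 mm inside diameter, rim 12 mm and inner floor 5 mm above the bench. Place of the piston. Origin: centre of its underside on the bench.
- small_dish: Light wooden round dish, the smaller one, fixed to the bench: 54 mm outside, 46 mm inside diameter, rim 12 mm and inner floor 5 mm above the bench. Place of the tappet. Origin: centre of its underside on the bench.
- spray_can: Bystander: upright blue-banded spray can, 60 mm diameter, 190 mm high, loose, at the far left. Origin: centre of its underside.
- oil_bottle: Bystander: upright white oil bottle, 56 mm diameter, 130 mm high, loose, at the far right. Origin: centre of its underside.

How it is judged:
By the outcome, as a careful person would: the job done as asked, in the order asked, and still so for the second after the job is handed in, with the robot touching nothing.
It also fails if it takes over 120 s, if anything falls off the work surface, if the arm or the gripper's body presses on something with over 40 N, if the wrist force passes 120 N, or if a joint passes its speed limit or range.

## Working session

There is one attempt and no reset: what is moved stays moved. The work goes in short steps, Python scripts to look and compute and a shell command to move; the robot and the scene stay as the last step left them, time stands still between calls to the robot, and variables do not carry over. Pictures are saved under pics/ and viewed, at most 14 in all, crops included, and the job is handed in when it is done.

```bash
mkdir -p pics
python3 - <<'E'
from bench import *
import cv2,numpy as np
o=get_obs()
for k in("clock","ee_pos","tool_rot","finger_gap","ft_force"):print(k,o[k])
print(o.keys())
for n in("top","side"):
    p,d=get_image(n);cv2.imwrite(f"pics/{n}0.png",p);np.save(f"pics/{n}0.npy",d)
    c=camera_params(n);print(n,np.round(c["camera_matrix"],1).tolist(),np.round(c["cam_to_world"],3).tolist())
E
```

```text
clock 0.0
ee_pos [0.1767171  0.59914771 0.24966142]
tool_rot [-3.14033352e+00  4.65832893e-05  2.85475553e+00]
finger_gap 0.0854878138225902
ft_force [ 0.33198428 -0.17669084 -0.77586775]
dict_keys(['clock', 'q', 'qvel', 'joint_torque', 'ee_pos', 'tool_rot', 'ft_force', 'moment', 'gripper_force', 'finger_gap'])
top [[410.4, 0.0, 324.9], [0.0, 410.4, 197.5], [0.0, 0.0, 1.0]] [[-0.011, -0.99, 0.139, 0.4], [-1.0, 0.012, 0.006, -0.02], [-0.008, -0.139, -0.99, 1.224], [0.0, 0.0, 0.0, 1.0]]
side [[389.7, 0.0, 319.2], [0.0, 389.7, 195.4], [0.0, 0.0, 1.0]] [[-0.986, -0.083, 0.146, 0.388], [-0.168, 0.516, -0.84, 0.986], [-0.006, -0.852, -0.523, 0.72], [0.0, 0.0, 0.0, 1.0]]
```

View pics/top0.png

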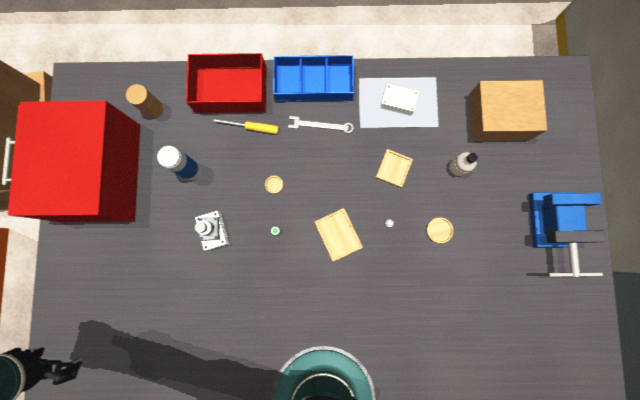

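View pics/side0.png

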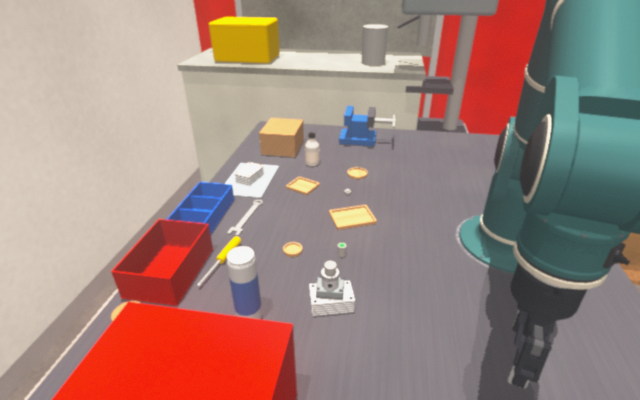

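The top view shows the stack at (212,230), small dish (274,184), long tray (338,235), short tray (394,168) and large dish (440,230). Two small bench objects are at (275,231) and (389,223), with the can at (172,160) and the bottle at (462,163). The side view shows the stack at (330,285). Next I'll measure positions.

```bash
cat > h.py <<'E'
from bench import *
import cv2,numpy as np
def ray(n,uv,z):
    c=camera_params(n);K=c["camera_matrix"];T=np.array(c["cam_to_world"])
    uv=np.atleast_2d(np.float64(uv));d=(np.linalg.inv(K)@np.c_[uv,np.ones(len(uv))].T).T@T[:3,:3].T
    return (T[:3,3]+d*((z-T[2,3])/d[:,2])[:,None])[:,:2]
def cloud(n,d):
    c=camera_params(n);K=c["camera_matrix"];T=np.array(c["cam_to_world"])
    v,u=np.mgrid[:d.shape[0],:d.shape[1]]
    P=np.stack([(u-K[0,2])/K[0,0]*d,(v-K[1,2])/K[1,1]*d,d],-1)
    return P@T[:3,:3].T+T[:3,3]
def rect(xy):
    (c,s,a)=cv2.minAreaRect(np.float32(xy)*1000)
    if s[0]<s[1]:s=s[::-1];a+=90
    a=np.deg2rad((a+90)%180-90)
    return np.round(c,1),np.round(s,1),round(a,3)
E
python3 - <<'E'
from h import *
p=cv2.imread("pics/top0.png");d=np.load("pics/top0.npy")
hsv=cv2.cvtColor(p,cv2.COLOR_BGR2HSV)
m=cv2.inRange(hsv,(8,60,120),(28,200,255))
cs,_=cv2.findContours(m,0,1)
for c in cs:
    if cv2.contourArea(c)<150:continue
    u=c[:,0].mean(0)
    if 250<u[0]<460 and 145<u[1]<270:
        xy=ray("top",c[:,0],.012);print(np.round(u),rect(xy),np.round(np.array(cv2.minEnclosingCircle(np.float32(xy))[0])*1000,1))
W=cloud("top",d)
for nm,(u0,u1,v0,v1) in dict(stack=(185,240,200,260),can=(150,200,140,190),bottle=(440,485,145,185),g=(265,285,222,240),w=(382,396,216,230)).items():
    Q=W[v0:v1,u0:u1].reshape(-1,3);h=Q[:,2]
    print(nm,"zhist",np.histogram(h,bins=np.arange(-.01,.2,.01))[0], h.max())
W2=cloud("side",np.load("pics/side0.npy"))
Q=W[200:260,185:240].reshape(-1,3)
for lo,hi in((.03,.05),(.056,.074),(.094,.112),(.118,.14)):
    s=Q[(Q[:,2]>lo)&(Q[:,2]<hi)];print(lo,len(s),s[:,2].mean() if len(s) else 0,rect(s[:,:2]),np.round(1000*np.array(cv2.minEnclosingCircle(np.float32(s[:,:2]))[0])))
for n,(u0,u1,v0,v1),im in(("top",(180,330,160,270),p),("side",(290,370,240,330),cv2.imread("pics/side0.png"))):
    cv2.imwrite(f"pics/{n}c.png",cv2.resize(im[v0:v1,u0:u1],None,fx=5,fy=5,interpolation=2))
E
```

```text
[440. 230.] (array([ 470.8, -349.1]), array([79.5, 76.3]), np.float64(0.757)) [ 470.4 -348.6]
[338. 235.] (array([461.5, -49.2]), array([131.8, 100.6]), np.float64(0.429)) [461.3 -48.8]
[274. 184.] (array([612.8, 141.5]), array([56.1, 54.7]), np.float64(-1.109)) [612.7 141.6]
[394. 168.] (array([ 659. , -220.9]), array([97., 87.]), np.float64(-0.4)) [ 658.4 -219.9]
stack zhist [1093 1286   35   35  163  197   27  218   23   14   16   82    9   75
   16    0    0    0    0    0] 1.2243824862738628
can zhist [815 772  23  23  18  29  25  31  24  30  31  25  35  29  39  36  32  34
  54 225] 1.2243824862738628
bottle zhist [579 749  14  25  21  27  20  35  26  91  89  30  11  35  45   0   0   0
   0   0] 1.2243824862738628
g zhist [136 166   4   5  48   1   0   0   0   0   0   0   0   0   0   0   0   0
   0   0] 0.04119501841033357
w zhist [59 89 45  2  0  0  0  0  0  0  0  0  0  0  0  0  0  0  0  0] 1.2243824862738628
0.03 360 0.04020292694031761 (array([475.7, 321.3]), array([101.,  67.]), np.float64(0.277)) [476. 321.]
0.056 243 0.06566854429590883 (array([479.3, 319.8]), array([64.2, 51.8]), np.float64(0.049)) [480. 320.]
0.094 96 0.10333183429345331 (array([479.2, 317.6]), array([38.9, 31.1]), np.float64(-0.174)) [480. 321.]
0.118 95 0.12734182151042672 (array([479.2, 324.4]), array([27.2, 25.4]), np.float64(0.546)) [479. 325.]
```

View pics/topc.png

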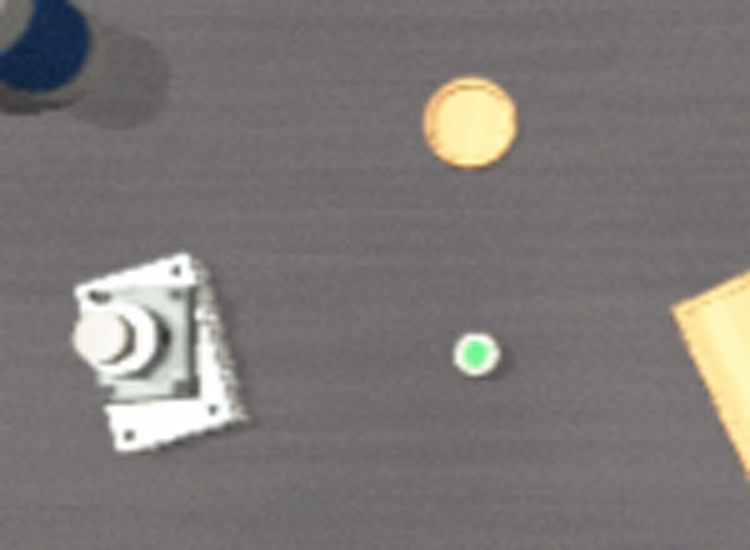

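View pics/sidec.png

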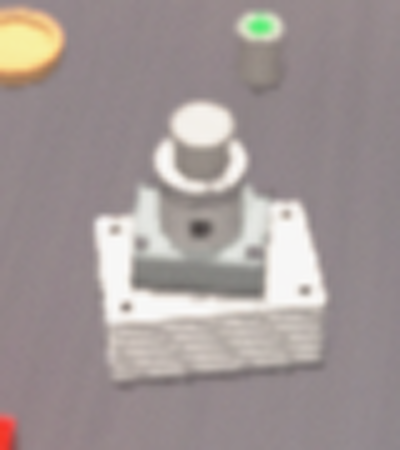

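The crops show the stack clearly: tappet offset on the piston, cover at about 0.05 rad, head at about 0.28 rad. The depth layers match the nominal heights. Next I'll find the fingertip offset from the side depth, plus the can and bottle positions.

```bash
cat >> h.py <<'E'
def plan(x,y,z,yaw):
    o=get_obs();e=o["ee_pos"];w=o["tool_rot"][2];D=np.array([x,y,z])-e
    t=np.array([D[0]*np.cos(w)+D[1]*np.sin(w),D[0]*np.sin(w)-D[1]*np.cos(w),-D[2]])/.05
    dy=(yaw-w+np.pi)%(2*np.pi)-np.pi
    print("at",np.round(e,4),"yaw",round(w,3),"units shift",np.round(t,2),"turn z",round(-dy/.1,2))
E
python3 - <<'E'
from h import *
W=cloud("side",np.load("pics/side0.npy"));e=get_obs()["ee_pos"]
m=(np.hypot(W[...,0]-e[0],W[...,1]-e[1])<.08)&(W[...,2]>.1)&(W[...,2]<.5)
z=W[m][:,2];print("lowest",np.sort(z)[:40:4],np.histogram(z,bins=np.arange(.2,.4,.01))[0])
v,u=np.where(m);i=np.argsort(z)[:5];print(u[i],v[i],W[m][i])
W=cloud("top",np.load("pics/top0.npy"))
for (u0,u1,v0,v1),lo in(((150,200,140,190),.17),((440,485,145,185),.115)):
    Q=W[v0:v1,u0:u1].reshape(-1,3);s=Q[(Q[:,2]>lo)&(Q[:,2]<.3)];print(cv2.minEnclosingCircle(np.float32(s[:,:2])),s[:,2].max())
plan(.479,.3244,.25,np.pi)
E
```

```text
lowest [0.24319086 0.2440162  0.24554204 0.24614393 0.24723222 0.24759631
 0.24842275 0.24884052 0.24913752 0.24988429] [  0   0   0   0  37 116 113  27  20 253 206 243 330 391 552 147 411 471
 481]
[512 515 520 514 515] [384 385 387 331 331] [[0.19345103 0.64415161 0.24319086]
 [0.1900049  0.64507122 0.24331621]
 [0.18452107 0.64724249 0.24375443]
 [0.16996612 0.55523805 0.24382823]
 [0.16859033 0.55516678 0.2440162 ]]
((0.658527135848999, 0.3924041986465454), 0.029665589332580566) 0.19518138525202988
((0.6607917547225952, -0.4149077534675598), 0.014136590994894505) 0.13552963326991674
at [0.1767 0.5992 0.2497] yaw 2.855 units shift [-7.35 -3.56 -0.01] turn z -2.87
```

```bash
python3 -m pendant '[[[-0.5,-0.25,0],[0,0,0]],[[-0.9,-0.43,0],[0,0,0]],[[-0.9,-0.43,0],[0,0,0]],[[-0.9,-0.43,0],[0,0,0]],[[-0.9,-0.43,0],[0,0,0]],[[-0.9,-0.43,0],[0,0,0]],[[-0.9,-0.43,0],[0,0,0]],[[-0.9,-0.43,0],[0,0,0]]]' 1 30
python3 -m pendant '[[[-0.4,-0.2,0],[0,0,0]],[[0,0,0],[0,0,-0.95]],[[0,0,0],[0,0,-0.96]],[[0,0,0],[0,0,-0.96]],[[0,0,0],[0,0,0]],[[0,0,0],[0,0,0]]]'
python3 -c "
from h import *
plan(.479,.3244,.18,np.pi)"
```

```text
clock: 0.9
ee_pos: [0.4579, 0.3453, 0.2502]
tool_rot: [-3.141, -0.0, 2.855]
ft_force: [0.5, 1.1, -0.6]
finger_gap: 0.0853
gripper_force: 0.0
clock: 1.5
ee_pos: [0.4731, 0.3316, 0.2501]
tool_rot: [-3.141, -0.0, 3.139]
ft_force: [-0.3, 0.7, -0.9]
finger_gap: 0.0854
gripper_force: 0.0
at [0.4731 0.3316 0.2501] yaw 3.139 units shift [-0.12 -0.14  1.4 ] turn z -0.03
```

```bash
python3 -m pendant '[[[-0.12,-0.14,0.4],[0,0,0]],[[0,0,0.5],[0,0,0]],[[0,0,0.5],[0,0,0]],[[0,0,0.5],[0,0,0]],[[0,0,0.3],[0,0,0]],[[0,0,0.2],[0,0,0]],[[0,0,0],[0,0,0]]]'
python3 - <<'E'
from h import *
p,d=get_image("side");cv2.imwrite("pics/s1.png",cv2.resize(p[200:340,270:400],None,fx=4,fy=4,interpolation=2))
W=cloud("side",d);e=get_obs()["ee_pos"]
plan(.479,.3244,.13,np.pi)
E
```

```text
clock: 2.2
ee_pos: [0.4789, 0.3245, 0.1295]
tool_rot: [-3.141, -0.001, 3.141]
ft_force: [0.1, -0.8, -0.7]
finger_gap: 0.0855
gripper_force: 0.0
at [0.4792 0.3247 0.1304] yaw 3.141 units shift [ 0.   -0.01  0.01] turn z -0.0
```

View pics/s1.png

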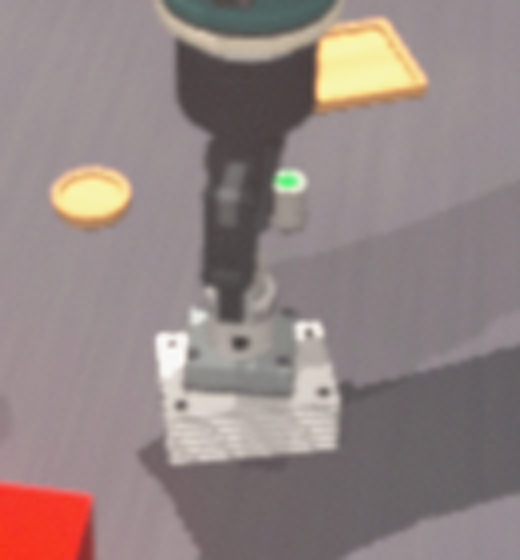

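The near finger stands in front of the tappet at (232,300) in the crop, centred on it. Closing now.

```bash
python3 -m pendant '[[[0,0,0],[0,0,0]],[[0,0,0],[0,0,0]],[[0,0,0],[0,0,0]],[[0,0,0],[0,0,0]],[[0,0,0],[0,0,0]],[[0,0,0],[0,0,0]],[[0,0,0],[0,0,0]],[[0,0,0],[0,0,0]]]' 0 25
python3 -m pendant '[[[0,0,0],[0,0,0]],[[0,0,-0.1],[0,0,0]],[[0,0,-0.2],[0,0,0]],[[0,0,-0.4],[0,0,0]],[[0,0,-0.6],[0,0,0]],[[0,0,-0.6],[0,0,0]],[[0,0,0],[0,0,0]]]'
python3 - <<'E'
from h import *
p,d=get_image("side");cv2.imwrite("pics/s2.png",cv2.resize(p[190:330,270:400],None,fx=4,fy=4,interpolation=2))
W=cloud("side",d);e=get_obs()["ee_pos"]
m=(np.hypot(W[...,0]-e[0],W[...,1]-e[1])<.04)&(W[...,2]>.13)&(W[...,2]<.3)
z=W[m][:,2];print("ee",e,np.sort(z)[:60:6])
p,d=get_image("top");Q=cloud("top",d)[200:260,185:240].reshape(-1,3);s=Q[(Q[:,2]>.095)&(Q[:,2]<.112)];print(len(s),rect(s[:,:2]))
plan(.6128,.1415,e[2],np.pi)
E
```

```text
clock: 3.05
ee_pos: [0.4793, 0.3249, 0.1308]
tool_rot: [3.141, 0.001, -3.141]
ft_force: [-0.8, -1.1, 5.3]
finger_gap: 0.0268
gripper_force: 24.3
clock: 3.75
ee_pos: [0.4806, 0.3256, 0.23]
tool_rot: [3.138, 0.005, -3.141]
ft_force: [0.9, 0.7, -0.3]
finger_gap: 0.0266
gripper_force: 24.7
ee [0.47986963 0.32517211 0.22777142] [0.20311716 0.20529601 0.20994955 0.2132167  0.2145673  0.21680096
 0.21915142 0.2201816  0.22147553 0.22245703]
121 (array([477.3, 317.8]), array([37.7, 30.1]), np.float64(-0.628))
at [0.4793 0.3248 0.2262] yaw -3.141 units shift [-2.67 -3.67 -0.03] turn z 0.0
```

View pics/s2.png

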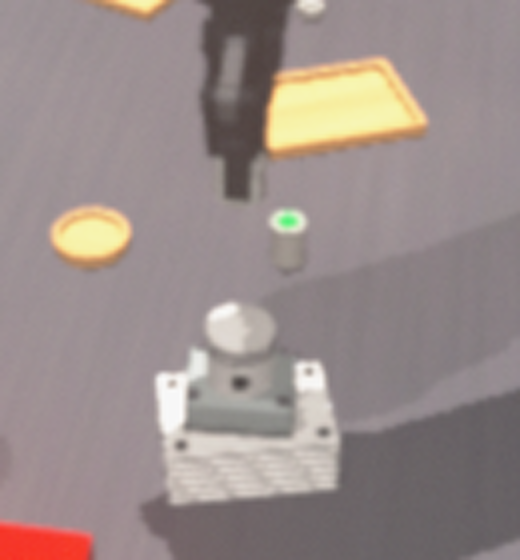

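The tappet is held at (238,180) in the crop and the piston is still standing at (238,325). I'll check the finger tip height relative to the tappet before placing.

Run:
```python
from h import *
p,d=get_image("side");W=cloud("side",d);e=get_obs()["ee_pos"]
m=(np.hypot(W[...,0]-e[0],W[...,1]-e[1])<.06)&(W[...,2]>.13)&(W[...,2]<.3)
s=W[m];g=p[m].mean(1)
for nm,k in(("dark",g<70),("light",g>100)):
    q=s[k]-e;o=np.argsort(q[:,2])[:30:3];print(nm,np.round(q[o]*1000).tolist())
print(e)
```

```text
dark []
light [[6.0, 11.0, -25.0], [-13.0, 4.0, -23.0], [-13.0, 4.0, -20.0], [-4.0, 19.0, -18.0], [7.0, 19.0, -17.0], [0.0, 20.0, -15.0], [-8.0, 19.0, -15.0], [9.0, 19.0, -14.0], [-11.0, 21.0, -13.0], [-12.0, -13.0, -12.0]]
[0.4789506  0.32454131 0.22526733]
```

```bash
python3 -m pendant '[[[-0.24,-0.32,0],[0,0,0]],[[-0.47,-0.65,0],[0,0,0]],[[-0.47,-0.65,0],[0,0,0]],[[-0.47,-0.65,0],[0,0,0]],[[-0.47,-0.65,0],[0,0,0]],[[-0.36,-0.48,0],[0,0,0]],[[-0.2,-0.26,0],[0,0,0]],[[0,0,0],[0,0,0]]]'
python3 -m pendant '[[[0,0,0.5],[0,0,0]],[[0,0,0.8],[0,0,0]],[[0,0,0.8],[0,0,0]],[[0,0,0.8],[0,0,0]],[[0,0,0.4],[0,0,0]],[[0,0,0],[0,0,0]],[[0,0,0],[0,0,0]]]'
python3 -c "
from h import *
plan(.6128,.1415,.035,np.pi)"
```

```text
clock: 4.7
ee_pos: [0.6138, 0.1397, 0.2243]
tool_rot: [-3.14, -0.001, 3.139]
ft_force: [-0.7, -0.5, -1.2]
finger_gap: 0.0265
gripper_force: 24.7
clock: 5.4
ee_pos: [0.6129, 0.1428, 0.0608]
tool_rot: [3.141, -0.0, -3.14]
ft_force: [0.3, 0.2, -0.4]
finger_gap: 0.0264
gripper_force: 24.8
at [0.6129 0.1428 0.0608] yaw -3.14 units shift [ 0.   -0.03  0.52] turn z 0.01
```

```bash
python3 -m pendant '[[[0,-0.03,0.2],[0,0,0]],[[0,0,0.2],[0,0,0]],[[0,0,0.12],[0,0,0]],[[0,0,0],[0,0,0]],[[0,0,0],[0,0,0]]]'
python3 - <<'E'
from h import *
p,d=get_image("side");cv2.imwrite("pics/s3.png",cv2.resize(p[200:280,260:330],None,fx=6,fy=6,interpolation=2));plan(.6128,.1415,.032,np.pi)
E
```

```text
clock: 5.9
ee_pos: [0.6132, 0.1402, 0.0343]
tool_rot: [-3.141, -0.0, -3.141]
ft_force: [0.4, -1.0, 0.2]
finger_gap: 0.0267
gripper_force: 24.8
at [0.6134 0.1402 0.0345] yaw -3.141 units shift [0.01 0.03 0.05] turn z 0.0
```

View pics/s3.png

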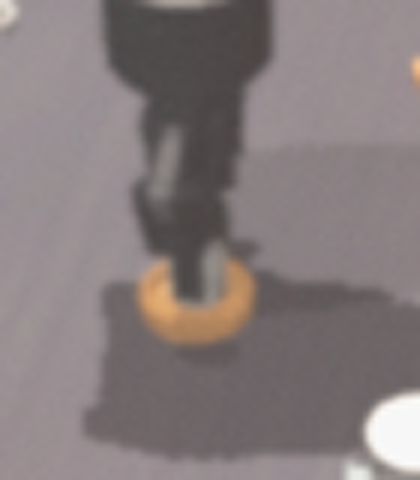

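The tappet is inside the dish ring (centre near (197,300) in the crop), just above the floor. I'll lower it in small steps until contact.

```bash
python3 -m pendant '[[[0,0,0.03],[0,0,0]],[[0,0,0.02],[0,0,0]],[[0,0,0],[0,0,0]]]'
python3 -m pendant '[[[0,0,0.02],[0,0,0]],[[0,0,0],[0,0,0]],[[0,0,0],[0,0,0]]]'
```

```text
clock: 6.25
ee_pos: [0.6133, 0.1402, 0.0319]
tool_rot: [-3.142, 0.0, -3.141]
ft_force: [0.1, 0.4, -0.7]
finger_gap: 0.0269
gripper_force: 24.8
clock: 6.55
ee_pos: [0.6134, 0.1402, 0.0318]
tool_rot: [3.141, 0.0, -3.141]
ft_force: [-5.6, -0.9, 15.2]
finger_gap: 0.0268
gripper_force: 26.2
```

```bash
python3 -m pendant '[[[0,0,-0.02],[0,0,0]],[[0,0,0],[0,0,0]],[[0,0,0],[0,0,0]],[[0,0,0],[0,0,0]],[[0,0,0],[0,0,0]]]' 0.6
python3 -m pendant '[[[0,0,-0.1],[0,0,0]],[[0,0,-0.3],[0,0,0]],[[0,0,-0.8],[0,0,0]],[[0,0,-0.9],[0,0,0]],[[0,0,-0.9],[0,0,0]],[[0,0,-0.8],[0,0,0]],[[0,0,0],[0,0,0]],[[0,0,0],[0,0,0]]]' 1
python3 - <<'E'
from h import *
p,d=get_image("side");W=cloud("side",d);cv2.imwrite("pics/s4.png",cv2.resize(p[200:330,270:370],None,fx=5,fy=5,interpolation=2))
m=(np.hypot(W[...,0]-.6128,W[...,1]-.1415)<.02)&(W[...,2]<.06);s=W[m];s=s[s[:,2]>.024]
print(s[:,2].mean(),s[:,2].min(),s[:,2].max(),s.mean(0),len(s))
m=(np.hypot(W[...,0]-.479,W[...,1]-.32)<.04)&(W[...,2]>.09);s=W[m];s=s[(s[:,2]>.099)&(s[:,2]<.115)]
c=cv2.minEnclosingCircle(np.float32(s[:,:2]));print(c,s[:,2].mean(),s[:,2].std());plan(c[0][0],c[0][1],.2,np.pi)
E
```

```text
clock: 7.05
ee_pos: [0.6131, 0.1402, 0.0317]
tool_rot: [-3.141, -0.0, -3.141]
ft_force: [0.5, -0.6, 0.4]
finger_gap: 0.0512
gripper_force: 0.0
clock: 7.85
ee_pos: [0.6135, 0.1403, 0.2237]
tool_rot: [3.141, 0.002, -3.141]
ft_force: [0.0, -0.3, -0.1]
finger_gap: 0.0854
gripper_force: 0.0
0.02851843573864077 0.024009534828682177 0.03196800838857594 [0.6118098  0.14206636 0.02851844] 59
((0.4787448048591614, 0.3220353424549103), 0.02076347917318344) 0.10357939237940736 0.0013478030073150013
at [0.6129 0.1402 0.2223] yaw -3.141 units shift [2.68 3.64 0.45] turn z 0.0
```

View pics/s4.png

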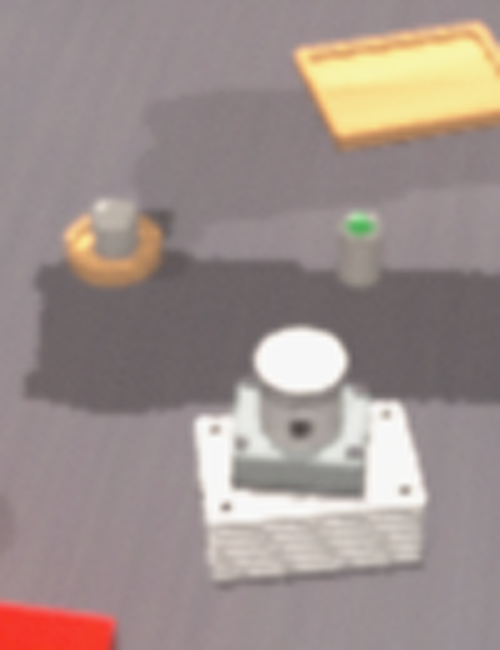

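The tappet stands in the small dish at (115,240) in the crop, top at about 29 mm as expected. Next is the piston, which is centred at about (0.479, 0.3215).

```bash
python3 -m pendant '[[[0.24,0.32,0],[0,0,0]],[[0.47,0.65,0],[0,0,0]],[[0.47,0.65,0],[0,0,0]],[[0.47,0.65,0],[0,0,0]],[[0.47,0.65,0],[0,0,0]],[[0.36,0.46,0],[0,0,0]],[[0.19,0.25,0],[0,0,0]],[[0,0,0],[0,0,0]]]'
python3 -m pendant '[[[0,0,0.4],[0,0,0]],[[0,0,0.8],[0,0,0]],[[0,0,0.5],[0,0,0]],[[0,0,0.3],[0,0,0]],[[0,0,0],[0,0,0]]]'
python3 -c "
from h import *
plan(.479,.3215,.097,np.pi)"
```

```text
clock: 8.7
ee_pos: [0.4782, 0.3231, 0.2211]
tool_rot: [-3.141, -0.001, -3.138]
ft_force: [0.7, 0.8, -0.7]
finger_gap: 0.085
gripper_force: 0.0
clock: 9.2
ee_pos: [0.4796, 0.3201, 0.12]
tool_rot: [-3.139, -0.002, 3.14]
ft_force: [-0.6, -0.1, 1.0]
finger_gap: 0.0855
gripper_force: 0.0
at [0.4796 0.3201 0.12  ] yaw 3.14 units shift [0.01 0.03 0.46] turn z -0.01
```

```bash
python3 -m pendant '[[[0.01,0.03,0.3],[0,0,0]],[[0,0,0.16],[0,0,0]],[[0,0,0],[0,0,0]],[[0,0,0],[0,0,0]]]'
python3 -m pendant '[[[0,0,0],[0,0,0]],[[0,0,0],[0,0,0]],[[0,0,0],[0,0,0]],[[0,0,0],[0,0,0]],[[0,0,0],[0,0,0]],[[0,0,0],[0,0,0]],[[0,0,0],[0,0,0]]]' 0 30
```

```text
clock: 9.6
ee_pos: [0.4793, 0.3233, 0.0991]
tool_rot: [3.142, 0.0, -3.141]
ft_force: [-0.2, -0.1, -0.1]
finger_gap: 0.0854
gripper_force: 0.0
clock: 10.3
ee_pos: [0.4793, 0.3233, 0.0992]
tool_rot: [3.141, 0.0, -3.141]
ft_force: [-1.0, -0.2, 4.7]
finger_gap: 0.039
gripper_force: 29.7
```

```bash
python3 -m pendant '[[[0,0,-0.1],[0,0,0]],[[0,0,-0.3],[0,0,0]],[[0,0,-0.6],[0,0,0]],[[0,0,-0.8],[0,0,0]],[[0,0,-0.5],[0,0,0]],[[0,0,0],[0,0,0]],[[0,0,0],[0,0,0]]]'
python3 -c "
from h import *
plan(.4708,-.349,.2,np.pi)"
```

```text
clock: 11.0
ee_pos: [0.4792, 0.3233, 0.2148]
tool_rot: [3.141, 0.001, -3.141]
ft_force: [-0.5, -0.0, -1.3]
finger_gap: 0.039
gripper_force: 30.5
at [0.4792 0.3233 0.2148] yaw -3.141 units shift [  0.17 -13.44   0.3 ] turn z 0.0
```

```bash
python3 -m pendant '[[[0,-0.3,0],[0,0,0]],[[0,-0.7,0],[0,0,0]],[[0,-0.9,0],[0,0,0]],[[0.1,-0.9,0],[0,0,0]],[[0,-0.9,0],[0,0,0]],[[0,-0.9,0],[0,0,0]],[[0,-0.9,0],[0,0,0]],[[0,-0.9,0],[0,0,0]]]'
python3 -m pendant '[[[0,-0.9,0],[0,0,0]],[[0,-0.9,0],[0,0,0]],[[0,-0.9,0],[0,0,0]],[[0.07,-0.9,0],[0,0,0]],[[0,-0.9,0],[0,0,0]],[[0,-0.9,0],[0,0,0]],[[0,-0.7,0],[0,0,0]],[[0,-0.3,0],[0,0,0]]]'
python3 -m pendant '[[[0,-0.1,0],[0,0,0]],[[0,0,0],[0,0,0]],[[0,0,0],[0,0,0]]]'
python3 -c "
from h import *
plan(.4708,-.349,.05,np.pi)"
```

```text
clock: 11.8
ee_pos: [0.473, 0.0007, 0.2132]
tool_rot: [-3.141, -0.001, 3.141]
ft_force: [1.1, 0.3, -0.9]
finger_gap: 0.0389
gripper_force: 30.5
clock: 12.6
ee_pos: [0.4687, -0.3205, 0.213]
tool_rot: [-3.141, -0.002, 3.138]
ft_force: [-0.3, 0.5, -1.4]
finger_gap: 0.0388
gripper_force: 30.5
clock: 12.9
ee_pos: [0.471, -0.3203, 0.2136]
tool_rot: [3.141, -0.0, -3.14]
ft_force: [1.1, 0.2, -1.2]
finger_gap: 0.0389
gripper_force: 30.6
at [ 0.471  -0.3203  0.2136] yaw -3.14 units shift [ 0.   -0.57  3.27] turn z 0.02
```

```bash
python3 -m pendant '[[[0,-0.37,0],[0,0,0]],[[0,-0.2,0.3],[0,0,0]],[[0,0,0.8],[0,0,0]],[[0,0,0.8],[0,0,0]],[[0,0,0.8],[0,0,0]],[[0,0,0.5],[0,0,0]],[[0,0,0],[0,0,0]],[[0,0,0],[0,0,0]]]'
python3 -c "
from h import *
plan(.4708,-.349,.040,np.pi)"
```

```text
clock: 13.7
ee_pos: [0.4708, -0.35, 0.0539]
tool_rot: [3.141, -0.001, -3.141]
ft_force: [0.0, 0.5, -0.6]
finger_gap: 0.0393
gripper_force: 30.7
at [ 0.4708 -0.35    0.0539] yaw -3.141 units shift [-0.    0.02  0.28] turn z 0.0
```

```bash
python3 -m pendant '[[[0,0,0.15],[0,0,0]],[[0,0,0.11],[0,0,0]],[[0,0,0],[0,0,0]],[[0,0,0],[0,0,0]]]'
python3 -m pendant '[[[0,0,0.03],[0,0,0]],[[0,0,0],[0,0,0]],[[0,0,0],[0,0,0]]]'
```

```text
clock: 14.1
ee_pos: [0.4709, -0.3504, 0.0411]
tool_rot: [-3.141, 0.0, -3.141]
ft_force: [0.1, 0.2, -1.6]
finger_gap: 0.0392
gripper_force: 30.7
clock: 14.4
ee_pos: [0.4708, -0.3503, 0.0394]
tool_rot: [-3.141, 0.0, -3.141]
ft_force: [-0.3, -0.2, -2.4]
finger_gap: 0.0392
gripper_force: 30.7
```

```bash
python3 -m pendant '[[[0,0,0.025],[0,0,0]],[[0,0,0],[0,0,0]],[[0,0,0],[0,0,0]]]'
```

```text
clock: 14.7
ee_pos: [0.4709, -0.3504, 0.0382]
tool_rot: [-3.141, 0.0, -3.141]
ft_force: [-0.6, 0.4, 3.8]
finger_gap: 0.0392
gripper_force: 31.1
```

```bash
python3 -m pendant '[[[0,0,0],[0,0,0]],[[0,0,0],[0,0,0]],[[0,0,0],[0,0,0]],[[0,0,0],[0,0,0]],[[0,0,0],[0,0,0]]]' 1
python3 -m pendant '[[[0,0,-0.2],[0,0,0]],[[0,0,-0.5],[0,0,0]],[[0,0,-0.8],[0,0,0]],[[0,0,-0.8],[0,0,0]],[[0,0,-0.6],[0,0,0]],[[0,0.4,0],[0,0,0]],[[0,0.8,0],[0,0,0]],[[0,0.9,0],[0,0,0]]]' 1
python3 -m pendant '[[[0,0.9,0],[0,0,0]],[[0,0.9,0],[0,0,0]],[[0,0.9,0],[0,0,0]],[[0,0.9,0],[0,0,0]],[[0,0.9,0],[0,0,0]],[[0,0.9,0],[0,0,0]],[[0,0.9,0],[0,0,0]],[[0,0.6,0],[0,0,0]]]'
python3 - <<'E'
from h import *
p,d=get_image("top");cv2.imwrite("pics/t5.png",cv2.resize(p[150:270,180:480],None,fx=2.6,fy=2.6,interpolation=2))
W=cloud("top",d)
def at(c,r,lo,hi):
    m=(np.hypot(W[...,0]-c[0],W[...,1]-c[1])<r)&(W[...,2]>lo)&(W[...,2]<hi);s=W[m]
    A=np.c_[s[:,:2]-s[:,:2].mean(0),np.ones(len(s))];k=np.linalg.lstsq(A,s[:,2],rcond=None)[0]
    print(len(s),"z",s[:,2].mean(),"slope",k[:2],rect(s[:,:2]))
at((.6128,.1415),.022,.022,.05);at((.4708,-.349),.03,.036,.06)
at((.479,.32),.05,.056,.075);at((.479,.32),.08,.03,.05)
plan(.479,.32,.2,np.pi+.049)
E
```

```text
clock: 15.2
ee_pos: [0.4708, -0.3503, 0.0381]
tool_rot: [-3.141, -0.0, -3.141]
ft_force: [0.4, -0.5, -0.3]
finger_gap: 0.0852
gripper_force: 0.0
clock: 16.0
ee_pos: [0.4704, -0.245, 0.1839]
tool_rot: [-3.141, 0.001, 3.14]
ft_force: [1.2, 1.6, -0.5]
finger_gap: 0.0851
gripper_force: 0.0
clock: 16.8
ee_pos: [0.4703, 0.1027, 0.1839]
tool_rot: [3.141, 0.001, -3.139]
ft_force: [0.9, 0.0, 0.2]
finger_gap: 0.0856
gripper_force: 0.0
52 z 0.028884004622348948 slope [0.06998308 0.14414369] (array([615.8, 142.5]), array([26.2, 18.9]), np.float64(-1.022))
156 z 0.04328881729436615 slope [ 0.02187503 -0.00679058] (array([ 469.7, -348.8]), array([38.3, 37.4]), np.float64(1.521))
427 z 0.06566109619790685 slope [0.00474558 0.02406501] (array([479.6, 319.9]), array([63.8, 51.9]), np.float64(0.062))
373 z 0.04006072397447476 slope [-6.58251201e-05  5.08205218e-03] (array([475.9, 321.1]), array([100.1,  67.4]), np.float64(0.291))
at [0.4703 0.1066 0.1838] yaw -3.135 units shift [-0.2   4.27 -0.32] turn z -0.43
```

View pics/t5.png

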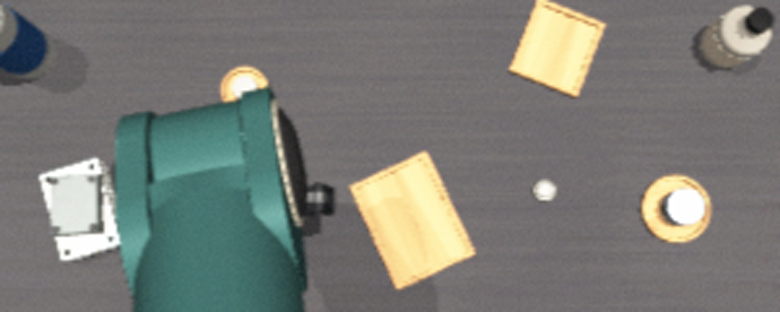

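The piston is flat in the large dish at (685,207) in the crop. The tappet is partly hidden by the arm here, so I'll recheck it later. Next is the cover at (0.4796, 0.320), yaw about 0.055.

```bash
python3 -m pendant '[[[-0.1,0.6,0],[0,0,0]],[[-0.1,0.9,0],[0,0,0]],[[0,0.9,0],[0,0,0]],[[0,0.9,0],[0,0,0]],[[0,0.6,0],[0,0,0]],[[0,0.37,0],[0,0,0]],[[0,0,0],[0,0,-0.5]],[[0,0,0],[0,0,0]]]'
python3 -m pendant '[[[0,0,0.3],[0,0,0]],[[0,0,0.7],[0,0,0]],[[0,0,0.6],[0,0,0]],[[0,0,0.2],[0,0,0]],[[0,0,0],[0,0,0]],[[0,0,0],[0,0,0]]]'
python3 -c "
from h import *
plan(.4796,.32,.066,np.pi+.055)"
```

```text
clock: 17.65
ee_pos: [0.4809, 0.3125, 0.1833]
tool_rot: [-3.141, 0.0, -3.091]
ft_force: [-0.1, 0.1, 0.0]
finger_gap: 0.0857
gripper_force: 0.0
clock: 18.25
ee_pos: [0.4814, 0.3131, 0.0944]
tool_rot: [3.141, 0.001, -3.092]
ft_force: [-0.0, 0.8, -0.1]
finger_gap: 0.0855
gripper_force: 0.0
at [0.4814 0.3131 0.0944] yaw -3.092 units shift [0.03 0.14 0.57] turn z -0.06
```

```bash
python3 -m pendant '[[[0.03,0.14,0],[0,0,-0.06]],[[0,0,0.3],[0,0,0]],[[0,0,0.27],[0,0,0]],[[0,0,0],[0,0,0]],[[0,0,0],[0,0,0]]]'
python3 -m pendant '[[[0,0,0],[0,0,0]],[[0,0,0],[0,0,0]],[[0,0,0],[0,0,0]],[[0,0,0],[0,0,0]],[[0,0,0],[0,0,0]],[[0,0,0],[0,0,0]]]' 0 40
```

```text
clock: 18.75
ee_pos: [0.4786, 0.3198, 0.0641]
tool_rot: [-3.141, -0.001, -3.086]
ft_force: [-0.7, -0.2, -0.2]
finger_gap: 0.0851
gripper_force: 0.0
clock: 19.35
ee_pos: [0.479, 0.3202, 0.0651]
tool_rot: [3.141, 0.001, -3.085]
ft_force: [-1.1, -0.4, 5.2]
finger_gap: 0.0513
gripper_force: 42.2
```

```bash
python3 -m pendant '[[[0,0,-0.1],[0,0,0]],[[0,0,-0.3],[0,0,0]],[[0,0,-0.6],[0,0,0]],[[0,0,-0.8],[0,0,0]],[[0,0,-0.7],[0,0,0]],[[0,0,-0.3],[0,0,0]],[[0,0,0],[0,0,0]],[[0,0,0],[0,0,0]]]'
python3 -c "
from h import *
plan(.659,-.2205,.2,np.pi-.4)"
```

```text
clock: 20.15
ee_pos: [0.4786, 0.32, 0.2047]
tool_rot: [3.141, 0.0, -3.085]
ft_force: [0.7, -0.3, -2.5]
finger_gap: 0.0512
gripper_force: 42.4
at [0.4786 0.32   0.2047] yaw -3.085 units shift [ -3.   -11.     0.09] turn z 4.56
```

```bash
python3 -m pendant '[[[-0.1,-0.37,0],[0,0,0]],[[-0.2,-0.73,0],[0,0,0]],[[-0.24,-0.88,0],[0,0,0]],[[-0.24,-0.88,0],[0,0,0]],[[-0.24,-0.88,0],[0,0,0]],[[-0.24,-0.88,0],[0,0,0]],[[-0.24,-0.88,0],[0,0,0]],[[-0.24,-0.88,0],[0,0,0]]]'
python3 -m pendant '[[[-0.24,-0.88,0],[0,0,0]],[[-0.24,-0.88,0],[0,0,0]],[[-0.24,-0.88,0],[0,0,0]],[[-0.24,-0.88,0],[0,0,0]],[[-0.2,-0.6,0],[0,0,0]],[[-0.1,-0.3,0],[0,0,0]],[[0,0,0],[0,0,0.5]],[[0,0,0],[0,0,0.9]]]'
python3 -m pendant '[[[0,0,0],[0,0,0.9]],[[0,0,0],[0,0,0.9]],[[0,0,0],[0,0,0.9]],[[0,0,0],[0,0,0.46]],[[0,0,0],[0,0,0]],[[0,0,0],[0,0,0]]]'
python3 -c "
from h import *
plan(.659,-.2205,.05,np.pi-.4)"
```

```text
clock: 20.95
ee_pos: [0.5832, 0.0047, 0.2034]
tool_rot: [-3.141, -0.002, -3.085]
ft_force: [-0.1, -0.1, -1.9]
finger_gap: 0.0513
gripper_force: 42.3
clock: 21.75
ee_pos: [0.6584, -0.2106, 0.2031]
tool_rot: [3.141, -0.002, 3.055]
ft_force: [-0.3, 0.3, -1.7]
finger_gap: 0.0506
gripper_force: 42.4
clock: 22.35
ee_pos: [0.6587, -0.21, 0.2038]
tool_rot: [-3.141, -0.001, 2.744]
ft_force: [-0.2, -0.1, -1.5]
finger_gap: 0.0507
gripper_force: 42.4
at [ 0.6587 -0.21    0.2038] yaw 2.744 units shift [-0.09 -0.19  3.08] turn z 0.02
```

```bash
python3 -m pendant '[[[-0.09,-0.19,0.3],[0,0,0]],[[0,0,0.8],[0,0,0]],[[0,0,0.8],[0,0,0]],[[0,0,0.7],[0,0,0]],[[0,0,0.3],[0,0,0]],[[0,0,0.2],[0,0,0]],[[0,0,0],[0,0,0]],[[0,0,0],[0,0,0]]]'
python3 - <<'E'
from h import *
p,d=get_image("side");cv2.imwrite("pics/s6.png",cv2.resize(p[130:220,260:350],None,fx=6,fy=6,interpolation=2));plan(.659,-.2205,.0305,np.pi-.4)
E
```

```text
clock: 23.15
ee_pos: [0.6601, -0.2216, 0.051]
tool_rot: [3.142, 0.002, 2.742]
ft_force: [0.8, -0.2, -1.8]
finger_gap: 0.0514
gripper_force: 42.4
at [ 0.6602 -0.2215  0.0512] yaw 2.742 units shift [0.03 0.01 0.41] turn z 0.0
```

View pics/s6.png

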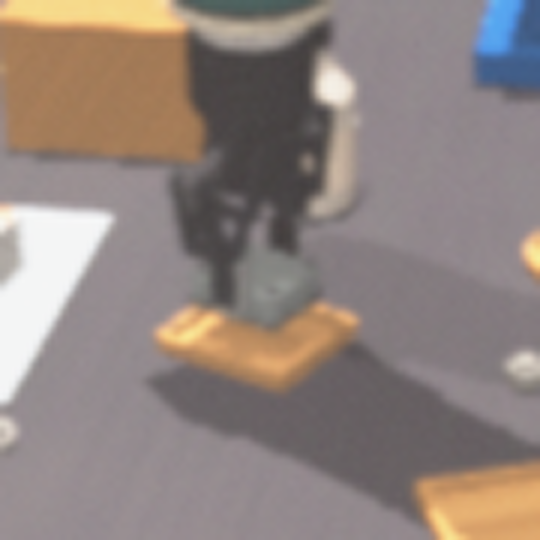

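The cover hangs at (265,285) over the short tray and lines up with it. Lowering.

```bash
python3 -m pendant '[[[0.03,0.01,0.15],[0,0,0]],[[0,0,0.15],[0,0,0]],[[0,0,0.06],[0,0,0]],[[0,0,0],[0,0,0]],[[0,0,0],[0,0,0]]]'
python3 -m pendant '[[[0,0,0.03],[0,0,0]],[[0,0,0],[0,0,0]],[[0,0,0],[0,0,0]]]'
```

```text
clock: 23.7
ee_pos: [0.6582, -0.2202, 0.0316]
tool_rot: [-3.141, 0.0, 2.742]
ft_force: [0.1, 0.5, -1.1]
finger_gap: 0.0509
gripper_force: 42.4
clock: 24.0
ee_pos: [0.6582, -0.2201, 0.0302]
tool_rot: [-3.141, 0.0, 2.742]
ft_force: [0.1, -0.5, -1.5]
finger_gap: 0.0509
gripper_force: 42.4
```

```bash
python3 -m pendant '[[[0,0,0.02],[0,0,0]],[[0,0,0],[0,0,0]],[[0,0,0],[0,0,0]]]'
```

```text
clock: 24.3
ee_pos: [0.6582, -0.2201, 0.0301]
tool_rot: [3.141, 0.0, 2.742]
ft_force: [-7.1, 3.1, 13.7]
finger_gap: 0.051
gripper_force: 44.2
```

```bash
python3 -m pendant '[[[0,0,-0.02],[0,0,0]],[[0,0,0],[0,0,0]],[[0,0,0],[0,0,0]],[[0,0,0],[0,0,0]],[[0,0,0],[0,0,0]]]' 1
python3 -m pendant '[[[0,0,-0.2],[0,0,0]],[[0,0,-0.5],[0,0,0]],[[0,0,-0.8],[0,0,0]],[[0,0,-0.8],[0,0,0]],[[0,0,-0.7],[0,0,-0.3]],[[0,0,0],[0,0,-0.9]],[[0,0,0],[0,0,-0.9]],[[0,0,0],[0,0,-0.9]]]'
python3 -m pendant '[[[0,0,0],[0,0,-0.9]],[[0,0,0],[0,0,-0.9]],[[0,0,0],[0,0,-0.9]],[[0,0,0],[0,0,-0.8]],[[0,0,0],[0,0,-0.35]],[[0,0,0],[0,0,0]]]'
python3 -c "
from h import *
plan(.4758,.3211,.18,np.pi+.285)"
```

```text
clock: 24.8
ee_pos: [0.6581, -0.2201, 0.03]
tool_rot: [-3.141, -0.0, 2.742]
ft_force: [0.4, -0.9, 0.0]
finger_gap: 0.0849
gripper_force: 0.0
clock: 25.6
ee_pos: [0.6582, -0.2202, 0.1812]
tool_rot: [-3.141, 0.001, 3.045]
ft_force: [0.3, -1.0, 0.5]
finger_gap: 0.0853
gripper_force: 0.0
clock: 26.2
ee_pos: [0.6581, -0.2203, 0.1808]
tool_rot: [-3.141, 0.0, -2.856]
ft_force: [0.0, -0.2, 1.0]
finger_gap: 0.0856
gripper_force: 0.0
at [ 0.6581 -0.2203  0.1808] yaw -2.856 units shift [ 0.45 11.42  0.02] turn z 0.01
```

Run:
```python
from h import *
p,d=get_image("top");cv2.imwrite("pics/t7.png",cv2.resize(p[150:270,180:480],None,fx=2.6,fy=2.6,interpolation=2))
W=cloud("top",d)
def at(c,r,lo,hi):
    m=(np.hypot(W[...,0]-c[0],W[...,1]-c[1])<r)&(W[...,2]>lo)&(W[...,2]<hi);s=W[m]
    if len(s)<9:return print(len(s))
    A=np.c_[s[:,:2]-s[:,:2].mean(0),np.ones(len(s))];k=np.linalg.lstsq(A,s[:,2],rcond=None)[0]
    print(len(s),"z",s[:,2].mean(),"slope",k[:2],rect(s[:,:2]))
at((.6128,.1415),.022,.025,.05);at((.4708,-.349),.03,.036,.06)
at((.659,-.22),.05,.025,.04);at((.479,.32),.08,.03,.05)
```

```text
66 z 0.02888079484191243 slope [0.0226602  0.00720471] (array([612.3, 141.2]), array([26.9, 24.7]), np.float64(0.069))
153 z 0.04322664698449445 slope [ 0.02909774 -0.01249371] (array([ 470. , -348.8]), array([37.9, 37.3]), np.float64(1.301))
0
815 z 0.039932828623615316 slope [-0.0001844   0.00891566] (array([475.8, 321.4]), array([100.7,  67.2]), np.float64(0.279))
```

View pics/t7.png

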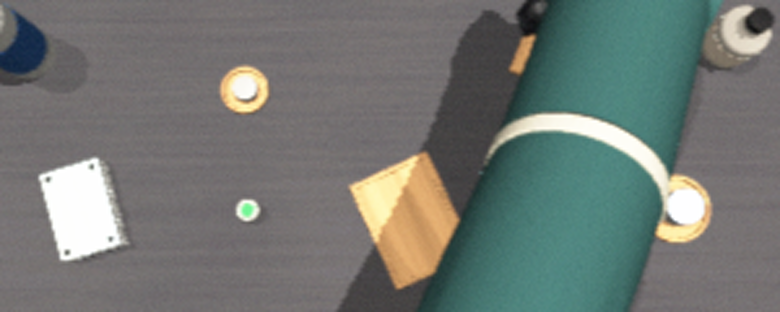

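```bash
python3 -m pendant '[[[0,0.4,0],[0,0,0]],[[0.05,0.8,0],[0,0,0]],[[0.05,0.95,0],[0,0,0]],[[0.05,0.95,0],[0,0,0]],[[0.05,0.95,0],[0,0,0]],[[0.05,0.95,0],[0,0,0]],[[0.05,0.95,0],[0,0,0]],[[0.05,0.95,0],[0,0,0]]]'
python3 -m pendant '[[[0.05,0.95,0],[0,0,0]],[[0.05,0.95,0],[0,0,0]],[[0,0.95,0],[0,0,0]],[[0,0.8,0],[0,0,0]],[[0,0.5,0],[0,0,0]],[[0,0.3,0],[0,0,0]],[[0,0,0],[0,0,0]],[[0,0,0],[0,0,0]]]'
python3 -c "
from h import *
plan(.4758,.3211,.1,np.pi+.285)"
```

```text
clock: 27.05
ee_pos: [0.5435, 0.1077, 0.1806]
tool_rot: [-3.141, 0.001, -2.858]
ft_force: [0.2, 0.7, -0.3]
finger_gap: 0.0857
gripper_force: 0.0
clock: 27.85
ee_pos: [0.4774, 0.317, 0.1801]
tool_rot: [-3.141, 0.0, -2.858]
ft_force: [-0.5, 0.1, -0.3]
finger_gap: 0.0855
gripper_force: 0.0
at [0.4774 0.317  0.1801] yaw -2.858 units shift [0.01 0.09 1.6 ] turn z -0.01
```

The crop shows the tappet centred and flat in its dish at (244,88), and the head bare at (85,210). The arm hides the short tray. Descending on the head.

```bash
python3 -m pendant '[[[0.01,0.09,0.3],[0,0,0]],[[0,0,0.7],[0,0,0]],[[0,0,0.7],[0,0,0]],[[0,0,0.5],[0,0,0]],[[0,0,0.2],[0,0,0]],[[0,0,0],[0,0,0]],[[0,0,0],[0,0,0]]]'
python3 -c "
from h import *
plan(.4758,.3213,.03,np.pi+.281)"
```

```text
clock: 28.55
ee_pos: [0.4758, 0.3222, 0.0609]
tool_rot: [3.142, 0.001, -2.857]
ft_force: [-0.3, 0.8, 0.5]
finger_gap: 0.0853
gripper_force: 0.0
at [0.4758 0.3222 0.0609] yaw -2.857 units shift [ 0.01 -0.02  0.62] turn z 0.03
```

```bash
python3 -m pendant '[[[0,0,0.2],[0,0,0]],[[0,0,0.25],[0,0,0]],[[0,0,0.17],[0,0,0]],[[0,0,0],[0,0,0]],[[0,0,0],[0,0,0]]]'
python3 -m pendant '[[[0,0,0],[0,0,0]],[[0,0,0],[0,0,0]],[[0,0,0],[0,0,0]],[[0,0,0],[0,0,0]],[[0,0,0],[0,0,0]],[[0,0,0],[0,0,0]]]' 0 80
```

```text
clock: 29.05
ee_pos: [0.4751, 0.3222, 0.0288]
tool_rot: [-3.141, -0.0, -2.856]
ft_force: [-0.2, -1.2, 0.5]
finger_gap: 0.0854
gripper_force: 0.0
clock: 29.65
ee_pos: [0.4755, 0.3223, 0.0299]
tool_rot: [3.142, 0.001, -2.857]
ft_force: [-1.9, -2.7, 9.3]
finger_gap: 0.0645
gripper_force: 89.5
```

```bash
python3 -m pendant '[[[0,0,-0.1],[0,0,0]],[[0,0,-0.2],[0,0,0]],[[0,0,-0.5],[0,0,0]],[[0,0,-0.5],[0,0,0]],[[0,0,-0.4],[0,0,-0.45]],[[0,0,0],[0,0,-0.6]],[[0,0,0],[0,0,-0.4]],[[0,0,0],[0,0,0]]]'
python3 -c "
from h import *
plan(.4613,-.049,.1,np.pi+.429)"
```

```text
clock: 30.45
ee_pos: [0.4751, 0.3223, 0.1147]
tool_rot: [3.141, 0.0, -2.711]
ft_force: [0.9, -0.1, -6.6]
finger_gap: 0.0648
gripper_force: 91.2
at [0.4751 0.3223 0.1147] yaw -2.711 units shift [ 3.35 -6.63  0.29] turn z 0.02
```

```bash
python3 -m pendant '[[[0.13,-0.27,0],[0,0,0]],[[0.27,-0.54,0],[0,0,0]],[[0.36,-0.71,0],[0,0,0]],[[0.36,-0.71,0],[0,0,0]],[[0.36,-0.71,0],[0,0,0]],[[0.36,-0.71,0],[0,0,0]],[[0.36,-0.71,0],[0,0,0]],[[0.36,-0.71,0],[0,0,0]]]'
python3 -m pendant '[[[0.36,-0.71,0],[0,0,0]],[[0.25,-0.5,0],[0,0,0]],[[0.13,-0.27,0],[0,0,0]],[[0,0,0],[0,0,0]],[[0,0,0],[0,0,0]]]'
python3 -c "
from h import *
plan(.4613,-.049,.06,np.pi+.429)"
```

```text
clock: 31.25
ee_pos: [0.4639, 0.0365, 0.1143]
tool_rot: [-3.141, 0.0, -2.713]
ft_force: [1.3, -0.6, -5.7]
finger_gap: 0.0643
gripper_force: 91.1
clock: 31.75
ee_pos: [0.4615, -0.0443, 0.1142]
tool_rot: [3.142, -0.0, -2.713]
ft_force: [0.3, 0.2, -5.5]
finger_gap: 0.0646
gripper_force: 91.1
at [ 0.4615 -0.0443  0.1142] yaw -2.713 units shift [ 0.04 -0.08  1.08] turn z -0.0
```

```bash
python3 -m pendant '[[[0.04,-0.08,0.2],[0,0,0]],[[0,0,0.4],[0,0,0]],[[0,0,0.4],[0,0,0]],[[0,0,0.15],[0,0,0]],[[0,0,0],[0,0,0]],[[0,0,0],[0,0,0]]]'
python3 - <<'E'
from h import *
p,d=get_image("side");cv2.imwrite("pics/s8.png",cv2.resize(p[140:250,290:410],None,fx=5,fy=5,interpolation=2));plan(.4613,-.049,.036,np.pi+.429)
E
```

```text
clock: 32.35
ee_pos: [0.4619, -0.0485, 0.0569]
tool_rot: [-3.141, 0.0, -2.711]
ft_force: [0.6, -0.8, -5.7]
finger_gap: 0.0645
gripper_force: 90.8
at [ 0.462  -0.0485  0.0571] yaw -2.711 units shift [ 0.02 -0.    0.42] turn z 0.01
```

View pics/s8.png

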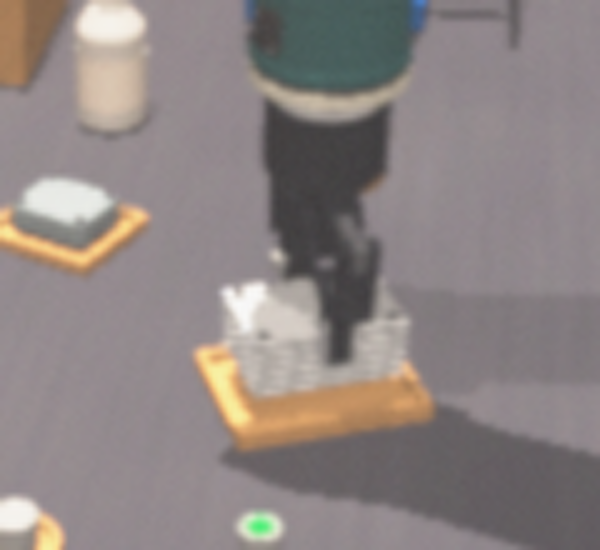

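The head at (315,335) is parallel to the long tray and inside its outline. The cover lies in the short tray at (65,212). Lowering.

```bash
python3 -m pendant '[[[0.02,0,0.15],[0,0,0]],[[0,0,0.15],[0,0,0]],[[0,0,0.1],[0,0,0]],[[0,0,0],[0,0,0]],[[0,0,0],[0,0,0]]]'
python3 -m pendant '[[[0,0,0.03],[0,0,0]],[[0,0,0],[0,0,0]],[[0,0,0],[0,0,0]]]'
```

```text
clock: 32.9
ee_pos: [0.4606, -0.0491, 0.0364]
tool_rot: [3.142, -0.0, -2.711]
ft_force: [0.3, 0.6, -5.6]
finger_gap: 0.0642
gripper_force: 91.1
clock: 33.2
ee_pos: [0.4608, -0.049, 0.0351]
tool_rot: [-3.141, 0.0, -2.711]
ft_force: [0.2, 0.2, -5.8]
finger_gap: 0.0645
gripper_force: 91.1
```

```bash
python3 -m pendant '[[[0,0,0.02],[0,0,0]],[[0,0,0],[0,0,0]],[[0,0,0],[0,0,0]]]'
```

```text
clock: 33.5
ee_pos: [0.4608, -0.049, 0.0348]
tool_rot: [-3.142, 0.0, -2.711]
ft_force: [-7.1, 0.1, 17.7]
finger_gap: 0.0647
gripper_force: 94.1
```

```bash
python3 -m pendant '[[[0,0,-0.02],[0,0,0]],[[0,0,0],[0,0,0]],[[0,0,0],[0,0,0]],[[0,0,0],[0,0,0]],[[0,0,0],[0,0,0]]]' 1
python3 -m pendant '[[[0,0,-0.1],[0,0,0]],[[0,0,-0.4],[0,0,0]],[[0,0,-0.8],[0,0,0]],[[0,0,-0.9],[0,0,0]],[[0,0,-0.9],[0,0,0]],[[0,0,-0.9],[0,0,0]],[[-0.2,0.4,0],[0,0,0]],[[-0.36,0.71,0],[0,0,0]]]'
python3 -m pendant '[[[-0.4,0.8,0],[0,0,0]],[[-0.4,0.8,0],[0,0,0]],[[-0.4,0.8,0],[0,0,0]],[[-0.4,0.8,0],[0,0,0]],[[-0.36,0.71,0],[0,0,0]],[[-0.2,0.4,0],[0,0,0]],[[0,0,0],[0,0,0]],[[0,0,0],[0,0,0]]]'
python3 - <<'E'
from h import *
p,d=get_image("top");cv2.imwrite("pics/t9.png",cv2.resize(p[130:270,140:490],None,fx=2.2,fy=2.2,interpolation=2))
W=cloud("top",d)
def at(c,r,lo,hi):
    m=(np.hypot(W[...,0]-c[0],W[...,1]-c[1])<r)&(W[...,2]>lo)&(W[...,2]<hi);s=W[m]
    if len(s)<9:return print(len(s))
    A=np.c_[s[:,:2]-s[:,:2].mean(0),np.ones(len(s))];k=np.linalg.lstsq(A,s[:,2],rcond=None)[0]
    print(len(s),"z",s[:,2].mean(),"slope",k[:2],rect(s[:,:2]))
at((.6128,.1415),.022,.025,.05);at((.4708,-.349),.03,.036,.06)
at((.659,-.22),.05,.025,.04);at((.461,-.049),.08,.038,.05)
E
```

```text
clock: 34.0
ee_pos: [0.4608, -0.049, 0.035]
tool_rot: [-3.141, 0.0, -2.711]
ft_force: [0.7, 0.4, 0.6]
finger_gap: 0.0855
gripper_force: 0.0
clock: 34.8
ee_pos: [0.4635, 0.012, 0.2369]
tool_rot: [-3.14, 0.003, -2.716]
ft_force: [0.6, 1.1, -1.5]
finger_gap: 0.0853
gripper_force: 0.0
clock: 35.6
ee_pos: [0.4711, 0.2538, 0.2351]
tool_rot: [-3.141, -0.0, -2.711]
ft_force: [-0.8, -0.7, -0.9]
finger_gap: 0.0858
gripper_force: 0.0
67 z 0.02909352623098371 slope [-0.05372049 -0.04003336] (array([613.2, 141.1]), array([25. , 24.3]), np.float64(-0.0))
155 z 0.04314254708060039 slope [-0.01678175 -0.04993395] (array([ 469.7, -348.7]), array([37.5, 37.1]), np.float64(-0.02))
370 z 0.03102217545295682 slope [0.01140994 0.00260743] (array([ 657.9, -220.2]), array([64.7, 52. ]), np.float64(-0.4))
784 z 0.04529527755156559 slope [-0.00377098 -0.00496441] (array([460.3, -47.7]), array([99.8, 65.9]), np.float64(0.429))
```

View pics/t9.png

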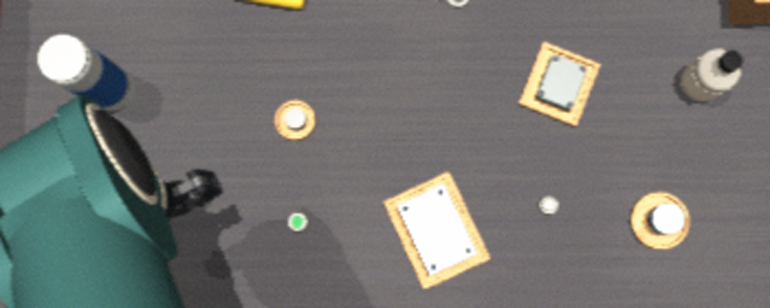

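The final picture shows every part in its place: tappet (294,118), piston (665,218), cover (562,82) and head (438,230). Their top heights are right for lying on the tray floors, and the can and bottle have not moved.

```bash
python3 -c "
from bench import *
print(hand_in())"
```

```text
the job is handed in; nothing more can be done
None
```

The tappet, piston, valve cover and cylinder head were taken off in that order, and in the last camera check each lay flat in its own dish or tray with the spray can and oil bottle unmoved; the job was handed in at about 36 s.

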